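# Load a perfume bottle and click the press slide in under the crimp head

### The job

Stand the bottle with the bare spray pump on the slide of the crimping press, flush in the corner of the two low fences, keeping it upright all the way. Then take the slide's black knob and slide the bottle in under the crimp head until you feel the ball click into its notch, without running on past it. Finish while still gripping the knob, holding the slide still at the notch for the crimp, and leave the other bottle and the cups where they stand.

Things in the scene. Friction and masses are not known exactly. Their poses are not given: they have to be found in the camera images.
- bottle: the bottle to be crimped: rectangular amber glass, 28 (its x) by 44 (its y) mm and 75 mm tall to the flat shoulder, with a small bare brass spray pump in its neck (17 mm wide at most, narrowing to a thin white stem; tip 97 mm above the underside). About 0.15 to 0.25 kg. Origin: centre of its underside; z up. It stands loose on the table; both ways round (half turn) are alike
- capped: a finished bottle with the same amber glass body (28 by 44 by 75 mm) but with a plain brass cap, 23 mm wide, whose top is 104 mm above the underside; leave it alone. Origin: centre of its underside. It stands where the other bottle might stand: the two places are swapped at random
- pipette_cup: black cup, 72 mm wide and 85 mm tall, full of white pipettes that reach 155 mm high; leave it alone. Origin: centre of its underside
- clay_cup: small terracotta cup, 72 mm wide and 75 mm tall; leave it alone. Origin: centre of its underside
- press: bench crimping press, fixed; placed and turned differently each time. Origin: on the table under the crimp axis; z up; y is the way the slide runs in, towards the round column (25 mm thick, 92 mm past the crimp axis, 355 mm tall). Steel base 140 mm wide (x). Head above the axis: 37 mm wide from 152 mm up, then a block 50 by 58 mm from 226 to 290 mm; raised lever on its +x side, not to be worked
- crimp_axis (a point): centre of the crimp head's mouth, on the crimp axis, 152 mm above the table; axes as press
- nest (a point): point on top of the slide (aluminium plate 62 mm wide, top 34 mm above the table, moves with the slide) where the centre of the bottle's underside belongs; axes as press. Two fences 18 mm tall: the end fence's face is 22 mm to -y (knob side), the side fence's face 14 mm to +x; the -x and +y sides are open. So the bottle's 44 mm lie along y. The plate ends 35 mm to +y
- plunger (a joint): drop of the sprung steel ball (12 mm) on the slide's -x side, m: 0 to 0.0006 riding on the index strip, about 0.003 in the notch. It starts to drop about 4 mm before the notch's centre and then pulls the slide in with some 3 to 5 N; pulling it out of the notch takes about 6 to 8 N along the slide. If the grip on the knob is eased within 2 mm of the centre, the ball centres the slide by itself
- travel (a joint): travel of the slide along the press's y, m: 0 drawn out against the outer stop, 0.150 at the inner stop. Starts between 0 and 0.03. 1.5 to 2.5 N moves it; it stays where it is left. The notch lies at a value between 0.112 and 0.128 that differs each time: there nest is right under crimp_axis
- knob (a point): centre of the black upright round knob at the outer end of the slide, 130 mm to -y of nest: 22 mm in diameter, from 46 to 81 mm above the table, this point 66 mm above it (thinner steel stem below the knob); axes as press; moves with the slide
- shuttle: the slide as a whole: the aluminium plate with its fences and knob. Origin: 24 mm straight below nest; axes as press
There are look-alikes about, which are no part of the job. What is shaped like the bottle but blue is not meant.

How it is judged:
On the way:
1. the bottle stands on the drawn-out slide, let go, flush in the corner of the fences (x of bottle in the frame of nest between -0.003 and 0.003 m and y of bottle in the frame of nest between -0.003 and 0.003 m and z of bottle in the frame of nest between -0.003 and 0.002 m and angle between the x axis of bottle and the x axis of nest, either way round below 0.06 rad and contact force between the fingers and bottle below 0.1 N and y of nest in the frame of crimp_axis below -0.05 m), for 0.2 s.
At the end, for the whole second after the job is handed in: The slide is at rest with the ball in the notch (nest within 2 mm of the crimp axis along the slide), the fingers grip the knob (over 2 N) and stay there; the bottle stands upright on the slide, untouched, within 3 mm of flush with both fences and square within 0.06 rad (y of nest in the frame of crimp_axis between -0.002 and 0.002 m and velocity of joint travel between -0.005 and 0.005 m/s and contact force between the fingers and shuttle above 2 N and contact force between the arm and bottle below 0.1 N and x of bottle in the frame of nest between -0.003 and 0.003 m and y of bottle in the frame of nest between -0.003 and 0.003 m and z of bottle in the frame of nest between -0.003 and 0.002 m and angle between the x axis of bottle and the x axis of nest, either way round below 0.06 rad and angle between bottle's own z axis and vertical below 0.05 rad); the arm keeps its last pose, push and grip.
It fails at once if the slide is run past the notch by more than 10 mm (y of nest in the frame of crimp_axis above 0.01 m).
It fails at once if the bottle is tipped (angle between bottle's own z axis and vertical above 0.5 rad).
It fails at once if another thing is moved (distance of any of capped, pipette_cup, clay_cup from where it was at the start of the episode above 0.03 m).
It also fails if it takes over 64 s, if anything falls off the work surface, if the arm or the gripper's body presses on something with over 40 N, if the wrist force passes 120 N, or if a joint passes its speed limit or range.

### The arm

A 6-joint arm with a two-finger parallel gripper is mounted at the origin on the work surface. World frame = base frame: x ahead of the robot, y to its left, z up, the work surface at z = 0. Lengths are in m, angles in rad, forces in N, time in s.
With the tool pointing down it reaches from about 0.25 to 0.725 m from the base axis. Payload 4 kg.
Tool frame: the origin (TCP) lies between the finger pads; the fingertips stand 25 mm ahead of it and the grasp point (between the pads) lies 6 mm ahead of it; z points along the fingers, y is the line along which they close (so a half turn about z gives the same grasp; the last joint's range is limited). The gripper opens to 85 mm and grips with 20 to 120 N. Pads are 22 mm wide; open, the fingers measure 114 mm over their backs; the gripper's body (76 mm by 85 mm) begins 54 mm behind the grasp point. The pads swing forward as they close: fully open they stand 13 mm farther back than shut.
Start: joints at [-1.226, 0.241, 0.005, 1.335, 0, 1.571], TCP at [0.169, -0.471, 0.256] pointing down, gripper open.
Joint ranges: [-2.72, 2.72], [-1.05, 1.87], [-1.09, 1.28], [-1.99, 2.15], [-1.42, 1.44], [-3.14, 3.14]. Speed limits (rad/s): [2.79, 2.79, 3.14, 3.14, 3.14, 3.14].

### API

Orientations are given as a unit quaternion [x, y, z, w].
In Python, from workcell import bot gives the robot as it stands. The module is installed in compiled form; this text tells all that it offers.
- The arm moves only by the shell command python3 -m pendant 'ROWS'. ROWS is JSON, one flat list of numbers, 7 for each row, row after row: the shift along the tool's x, y, z normalised to -1 to 1, where 1 is 0.5 m, then the turn, a rotation vector about the tool's x, y, z normalised to -1 to 1, where 1 is 180 degrees, then the opening, from 0 (shut) to 1 (fully open). In form: [tx, ty, tz, ax, ay, az, fingers, tx, ty, tz, ax, ay, az, fingers, ...]. A call has exactly 10 rows; each row is the pose to reach, as a shift and turn from the pose commanded when the call began, along the tool's axes at that moment, turning the shorter way round; what a row does not reach only later rows make up. A row lasts 1/12 s, in which the tool goes at most 41.7 mm and 7.16 degrees, less where a joint would pass 70% of its speed; a pose out of reach is approached as far as the arm can. A call with a number of a shift or a turn outside -1 to 1 is refused whole. A call with a gripper value outside its range is refused whole. The fingers move at their own pace and stop on an object; the grip force is fixed at half the most. Time passes only in rows, so rows that repeat a pose let the fingers close, or fill a call up. It gives the time, the measured TCP pose, the force, the opening and the grip force at its end, in the units of the state.
- bot.get_obs(): the state, without advancing time (a new reading comes with each control period).
- bot.camera(name): name is "scene" or "top" or "wrist"; returns a dict with "pixels" (400x640x3 uint8, red, green, blue), "mtx" (3x3 intrinsics, pixels), "cam_to_world" (4x4, takes a point from camera to world coordinates); the wrist camera has in their place "hand_eye" (4x4, takes a point from camera to tool coordinates, whose origin is the TCP and whose axes are the flange's). Camera axes: x right, y up, looking along -z (the intrinsics and any distortion apply to the point x, -y, -z); pixel columns grow to the right and rows downward; lengths in m; the calibration is good to about 2 mm. A picture is of the moment at which its call begins: read the wrist's pose just before it. There is no depth.
- bot.job_done(): hands the job in; it is judged then, once.
The state is a dict: "clock": time; "joint_pos": joint angles; "joint_vel": joint speeds; "tau": joint torques, N m; "eef_pos": TCP position; "tool_rot": TCP orientation; "ft_force": force on the tool from outside, world axes, zero at the start; "ft_torque": the same for the moment, N m; "grip_width": finger opening in m; "grasp_force": force on a finger pad.
Only numpy, scipy, OpenCV 4.12 (cv2) and the standard library are available. Lean on these libraries where they do the work, as an engineer would, in place of code of your own. Each camera call takes 0.05 s, during which the arm holds its last target. There are 200 camera calls.

## Working session

There is one attempt and no reset: what is moved stays moved. The work goes in short steps, Python scripts to look and compute and a shell command to move; the robot and the scene stay as the last step left them, time stands still between calls to the robot, and variables do not carry over. Pictures are saved under pics/ and viewed, at most 10 in all, crops included, and the job is handed in when it is done.

```bash
mkdir -p pics; python3 - <<'E'
from workcell import bot
import cv2, numpy as np
o=bot.get_obs(); print({k:np.round(v,3).tolist() for k,v in o.items()})
for n in ("scene","top","wrist"):
    c=bot.camera(n); cv2.imwrite(f"pics/{n}0.png",c["pixels"][:,:,::-1])
    print(n,np.round(c["mtx"],1).tolist(),[ (k,np.round(c[k],3).tolist()) for k in c if k not in("pixels","mtx")])
E
```

```text
{'clock': 0.0, 'joint_pos': [-1.226, 0.241, 0.004, 1.335, 0.0, 1.571], 'joint_vel': [0.002, -0.0, -0.001, -0.001, 0.0, 0.0], 'tau': [0.002, -37.232, 25.24, 0.017, 0.0, -0.0], 'eef_pos': [0.169, -0.47, 0.255], 'tool_rot': [0.985, 0.172, -0.0, -0.001], 'ft_force': [0.694, 0.545, 0.241], 'ft_torque': [0.028, 0.013, -0.011], 'grasp_force': 0.0, 'grip_width': 0.085}
scene [[407.2, 0.0, 317.9], [0.0, 407.2, 199.1], [0.0, 0.0, 1.0]] [('cam_to_world', [[0.423, -0.539, 0.728, 1.204], [0.906, 0.242, -0.348, -0.389], [0.011, 0.807, 0.591, 0.589], [0.0, 0.0, 0.0, 1.0]])]
top [[376.7, 0.0, 318.7], [0.0, 376.7, 195.4], [0.0, 0.0, 1.0]] [('cam_to_world', [[0.121, 0.972, -0.203, 0.426], [-0.993, 0.119, -0.023, -0.104], [0.002, 0.204, 0.979, 0.888], [0.0, 0.0, 0.0, 1.0]])]
wrist [[284.6, 0.0, 323.2], [0.0, 284.6, 194.6], [0.0, 0.0, 1.0]] [('hand_eye', [[-0.001, 0.944, 0.329, 0.085], [1.0, 0.001, 0.001, 0.0], [0.001, 0.329, -0.944, -0.118], [0.0, 0.0, 0.0, 1.0]])]
```

View pics/top0.png

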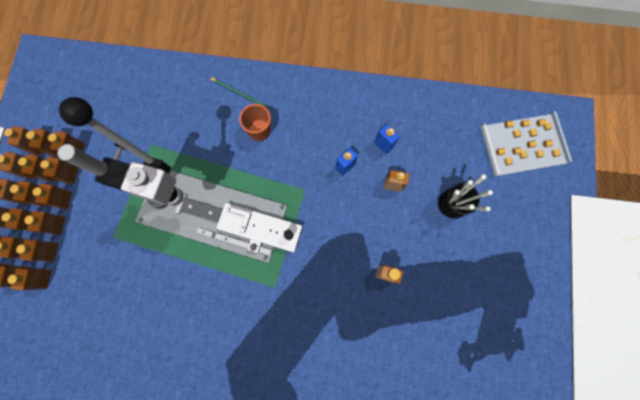

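View pics/scene0.png

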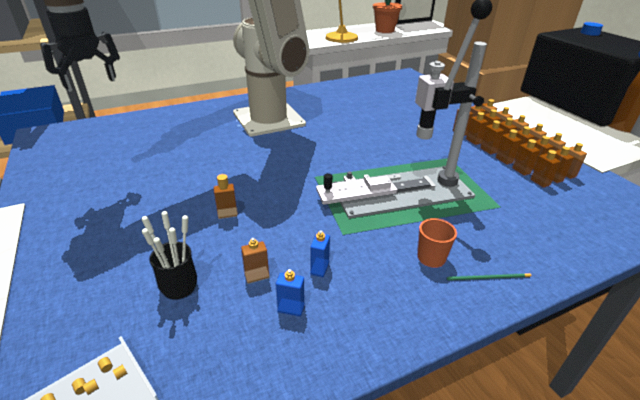

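The top view shows the bare-pump bottle at about (397,180), the capped one at (390,274), the knob at (289,233) and the column's foot near (172,195). The scene view agrees: pump bottle (255,258), capped (225,195). Next, rough positions from both views.

```bash
cat > h.py <<'E'
from workcell import bot
import cv2, numpy as np
from scipy.spatial.transform import Rotation as R
def cam(n):
    o=bot.get_obs(); c=bot.camera(n)
    if n=="wrist":
        T=np.eye(4); T[:3,:3]=R.from_quat(o["tool_rot"]).as_matrix(); T[:3,3]=o["eef_pos"]
        c["cam_to_world"]=T@c["hand_eye"]
    return c
def ray(c,uv):
    K=c["mtx"]; d=np.array([(uv[0]-K[0,2])/K[0,0],-(uv[1]-K[1,2])/K[1,1],-1.])
    M=c["cam_to_world"]; return M[:3,3],M[:3,:3]@d
def onz(c,uv,z):
    p,d=ray(c,uv); return p+d*(z-p[2])/d[2]
def two(c1,a,c2,b):
    p,d=ray(c1,a);q,e=ray(c2,b); s=np.linalg.lstsq(np.c_[d,-e],q-p,rcond=None)[0]
    x,y=p+s[0]*d,q+s[1]*e; return (x+y)/2,np.linalg.norm(x-y)
def proj(c,X):
    M=c["cam_to_world"]; v=M[:3,:3].T@(np.array(X)-M[:3,3]); K=c["mtx"]
    return np.array([K[0,0]*v[0]/-v[2]+K[0,2],K[1,1]*-v[1]/-v[2]+K[1,2]])
def save(c,name,box=None,s=1):
    im=c["pixels"][:,:,::-1]
    if box: im=im[box[1]:box[3],box[0]:box[2]]
    cv2.imwrite("pics/"+name,cv2.resize(im,None,fx=s,fy=s,interpolation=cv2.INTER_CUBIC))
E
python3 - <<'E'
from h import *
t=cam("top"); s=cam("scene"); np.set_printoptions(precision=4,suppress=True)
print("bottle tip",two(t,(399,173),s,(254,239)))
print("capped",two(t,(396,273),s,(222,178)), onz(t,(396,273),.104))
print("knob",two(t,(289,232),s,(328,177)),onz(t,(289,232),.081))
print("column foot",onz(t,(172,196),.02),"cup",onz(t,(255,118),.075),"pip",onz(t,(459,203),.06))
print("blue",onz(t,(386,138),.075),onz(t,(347,160),.075))
print("mouth",onz(t,(150,180),.226))
E
```

```text
bottle tip (array([ 0.6601, -0.2544,  0.0964]), np.float64(0.0032123943858635194))
capped (array([ 0.4475, -0.2608,  0.1022]), np.float64(0.00264796128551093)) [ 0.4471 -0.2617  0.104 ]
knob (array([ 0.5061, -0.0314,  0.0786]), np.float64(0.00022064212532561274)) [ 0.5059 -0.0317  0.081 ]
column foot [0.5625 0.2583 0.02  ] cup [0.7573 0.0825 0.075 ] pip [ 0.6184 -0.3984  0.06  ]
blue [ 0.7456 -0.2211  0.075 ] [ 0.6828 -0.1384  0.075 ]
mouth [0.5543 0.2177 0.226 ]
```

Tip and cap heights match the given 97 and 104 mm. Next I'll move over near the bottle for a wrist look.

```bash
python3 -m pendant '[0.08,-0.01,0,0,0,0,1, 0.16,-0.02,0,0,0,0,1, 0.24,-0.03,0,0,0,0,1, 0.32,-0.04,0,0,0,0,1, 0.4,-0.05,0,0,0,0,1, 0.48,-0.06,0,0,0,0,1, 0.56,-0.07,0,0,0,0,1, 0.64,-0.08,0,0,0,0,1, 0.72,-0.09,0,0,0,0,1, 0.8,-0.1,0,0,0,0,1]'
python3 -m pendant '[0.06,-0.01,0,0,0,0,1, 0.12,-0.01,0,0,0,0,1, 0.17,-0.01,0,0,0,0,1, 0.18,-0.01,0,0,0,0,1, 0.18,-0.01,0,0,0,0,1, 0.18,-0.01,0,0,0,0,1, 0.18,-0.01,0,0,0,0,1, 0.18,-0.01,0,0,0,0,1, 0.18,-0.01,0,0,0,0,1, 0.18,-0.01,0,0,0,0,1]'
python3 - <<'E'
from h import *
c=cam("wrist"); save(c,"w1.png")
np.savez("w1.npz",**c)
print(proj(c,(.66,-.254,.097)),c["cam_to_world"].round(3).tolist())
E
```

```text
clock: 1.08
eef_pos: [0.5301, -0.287, 0.2562]
tool_rot: [0.985, 0.172, -0.0, 0.0]
ft_force: [0.4, -0.5, 0.4]
grip_width: 0.0854
grasp_force: 0.0
clock: 1.92
eef_pos: [0.6108, -0.2539, 0.2569]
tool_rot: [0.985, 0.171, 0.0, 0.0]
ft_force: [0.5, -0.2, -0.1]
grip_width: 0.0854
grasp_force: 0.0
[340.11526652 138.23774249] [[0.336, 0.89, 0.309, 0.691], [-0.942, 0.317, 0.11, -0.226], [-0.0, -0.328, 0.945, 0.375], [0.0, 0.0, 0.0, 1.0]]
```

View pics/w1.png

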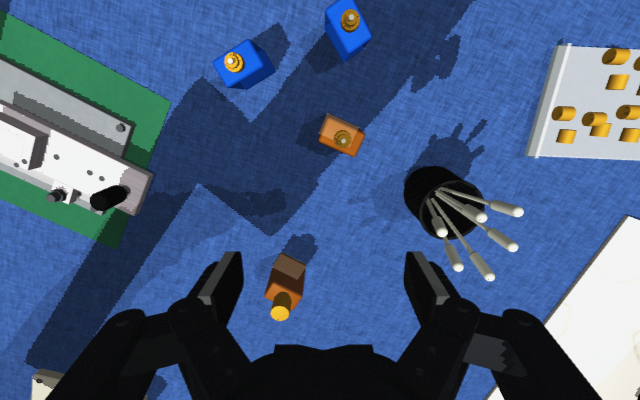

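The wrist view shows the pump bottle at (342,135), the capped one at (283,290), the blue ones at the top and the pipette cup at (450,200). The knob is at (108,197). Next I'll measure the bottle's outline.

```bash
python3 - <<'E'
from h import *
np.set_printoptions(precision=4,suppress=True)
c=dict(np.load("w1.npz")); im=c["pixels"]
hsv=cv2.cvtColor(im,cv2.COLOR_RGB2HSV)
m=((hsv[...,0]<25)&(hsv[...,1]>80)&(hsv[...,2]>40)).astype(np.uint8)
b=np.zeros_like(m); b[100:170,305:380]=m[100:170,305:380]
k=max(cv2.findContours(b,0,1)[0],key=cv2.contourArea); h=cv2.convexHull(k)
print("area",cv2.contourArea(k)); a=cv2.approxPolyDP(h,2,True)[:,0]
for z in (0.075,0.0):
    P=np.array([onz(c,p,z) for p in a])[:,:2]; d=np.roll(P,-1,0)-P
    print(z);print(np.c_[a,P,np.hypot(*d.T)*1e3,np.degrees(np.arctan2(d[:,1],d[:,0]))])
P=np.array([onz(c,p,.075) for p in h[:,0]])[:,:2]
print(cv2.minAreaRect((P*1000).astype(np.float32)))
save(c,"w1c.png",(300,95,390,170),7)
E
```

```text
area 1176.5
0.075
[[ 327.      114.        0.6759   -0.2351   29.8654  -91.7796]
 [ 354.      125.        0.6749   -0.2649   14.0671 -110.7931]
 [ 364.      134.        0.6699   -0.2781   23.623   178.4351]
 [ 355.      155.        0.6463   -0.2774    3.3345  128.4479]
 [ 352.      156.        0.6443   -0.2748   39.8817   84.5286]
 [ 318.      140.        0.6481   -0.2351   27.8062    0.0935]]
0.0
[[ 327.      114.        0.672    -0.2375   37.3342  -91.7796]
 [ 354.      125.        0.6709   -0.2748   17.585  -110.7931]
 [ 364.      134.        0.6646   -0.2912   29.5306  178.4351]
 [ 355.      155.        0.6351   -0.2904    4.1684  128.4479]
 [ 352.      156.        0.6325   -0.2871   49.8553   84.5286]
 [ 318.      140.        0.6373   -0.2375   34.7599    0.0935]]
((660.4761962890625, -256.0350341796875), (45.15496826171875, 30.382970809936523), 86.24882507324219)
```

View pics/w1c.png

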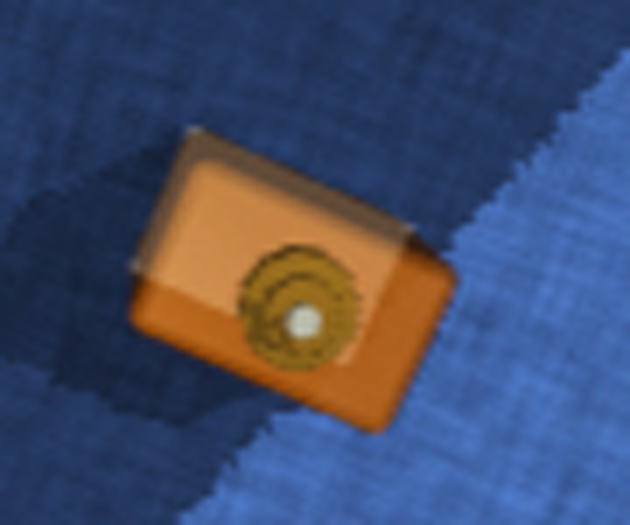

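The crop shows the top face (deep orange), corners about (319,141), (354,156), (365,135), (329,117), with the tip at (343,141).

```bash
python3 - <<'E'
from h import *
np.set_printoptions(precision=4,suppress=True)
c=dict(np.load("w1.npz"))
P=np.array([onz(c,p,.075)[:2] for p in [(319.1,140.7),(353.6,156.4),(365,135),(329.3,117.1)]])
d=np.roll(P,-1,0)-P
print(P,np.hypot(*d.T)*1e3,np.degrees(np.arctan2(d[:,1],d[:,0])),P.mean(0),onz(c,(343.3,141),.097))
o=bot.get_obs(); Rm=R.from_quat(o["tool_rot"]).as_matrix()
t=np.r_[P.mean(0),.15]; print(Rm.T@(t-o["eef_pos"])/.5, o["eef_pos"])
E
```

```text
[[ 0.6478 -0.2364]
 [ 0.6444 -0.2766]
 [ 0.6693 -0.2794]
 [ 0.6738 -0.2383]] [40.2778 25.0798 41.3677 26.0969] [-94.7444  -6.551   83.8315 175.8844] [ 0.6588 -0.2577] [ 0.6586 -0.2579  0.097 ]
[0.0874 0.0395 0.2137] [ 0.611  -0.2538  0.2568]
```

```bash
python3 -m pendant '[0.03,0.01,0.02,0,0,0.035,1, 0.06,0.02,0.05,0,0,0.07,1, 0.087,0.039,0.1,0,0,0.105,1, 0.087,0.039,0.15,0,0,0.139,1, 0.087,0.039,0.2,0,0,0.139,1, 0.087,0.039,0.25,0,0,0.139,1, 0.087,0.039,0.3,0,0,0.139,1, 0.087,0.039,0.35,0,0,0.139,1, 0.087,0.039,0.39,0,0,0.139,1, 0.087,0.039,0.4,0,0,0.139,1]'
python3 -m pendant '[0,0,0,0,0,0,1, 0,0,0,0,0,0,1, 0,0,0,0,0,0,0.7, 0,0,0,0,0,0,0.6, 0,0,0,0,0,0,0.5, 0,0,0,0,0,0,0.3, 0,0,0,0,0,0,0.3, 0,0,0,0,0,0,0.3, 0,0,0,0,0,0,0.3, 0,0,0,0,0,0,0.3]'
python3 - <<'E'
from h import *
c=cam("scene"); save(c,"s1.png",(180,130,500,370),2); o=bot.get_obs(); print(o["ft_force"])
E
```

```text
clock: 2.8
eef_pos: [0.6562, -0.256, 0.0516]
tool_rot: [0.999, -0.046, -0.004, -0.001]
ft_force: [-0.7, 0.9, -0.6]
grip_width: 0.0856
grasp_force: 0.0
clock: 3.63
eef_pos: [0.6602, -0.2573, 0.0582]
tool_rot: [0.999, -0.046, 0.002, 0.001]
ft_force: [-0.0, -0.8, 5.1]
grip_width: 0.0433
grasp_force: 61.3
[0.39209046 0.04301234 5.93640808]
```

View pics/s1.png

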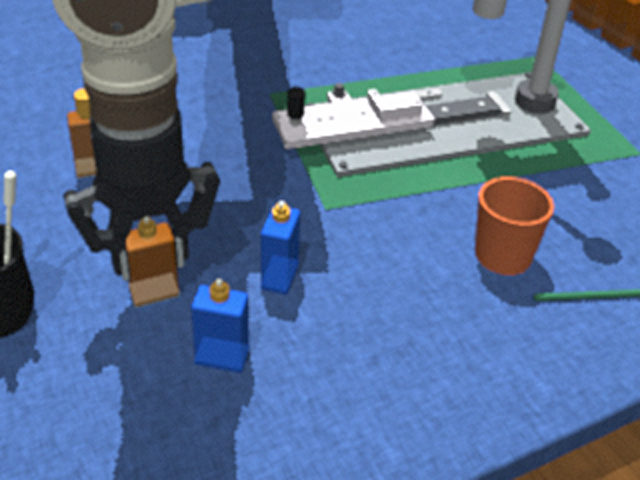

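Grip is good (bottle 43–44 mm between pads, upright). I'll lift and carry it to a look-out beside the slide.

```bash
python3 -m pendant '[0,0,-0.04,0,0,0,0.3, 0,0,-0.1,0,0,0,0.3, 0,0,-0.17,0,0,0,0.3, 0,0,-0.24,0,0,0,0.3, -0.03,-0.035,-0.28,0,0,0,0.3, -0.07,-0.085,-0.284,0,0,0,0.3, -0.115,-0.14,-0.284,0,0,0,0.3, -0.16,-0.195,-0.284,0,0,0,0.3, -0.205,-0.255,-0.284,0,0,0,0.3, -0.25,-0.31,-0.284,0,0,0,0.3]'
python3 -m pendant '[-0.045,-0.055,0,0,0,0.005,0.3, -0.09,-0.11,0,0,0,0.01,0.3, -0.135,-0.165,0,0,0,0.02,0.3, -0.18,-0.22,0,0,0,0.03,0.3, -0.22,-0.275,0,0,0,0.031,0.3, -0.25,-0.31,0,0,0,0.031,0.3, -0.265,-0.33,0,0,0,0.031,0.3, -0.272,-0.338,0,0,0,0.031,0.3, -0.272,-0.338,0,0,0,0.031,0.3, -0.272,-0.338,0,0,0,0.031,0.3]'
python3 - <<'E'
from h import *
c=cam("wrist"); save(c,"w2.png")
np.savez("w2.npz",**c); t=cam("top"); np.savez("t2.npz",**t)
o=bot.get_obs(); print(o["ft_force"],o["grip_width"])
E
```

```text
clock: 4.52
eef_pos: [0.5469, -0.0894, 0.1974]
tool_rot: [0.999, -0.046, -0.001, -0.0]
ft_force: [0.3, -0.1, -2.3]
grip_width: 0.0434
grasp_force: 61.3
clock: 5.35
eef_pos: [0.418, -0.0504, 0.1982]
tool_rot: [0.997, -0.07, 0.001, -0.016]
ft_force: [-0.3, 0.7, -1.2]
grip_width: 0.043
grasp_force: 61.5
[ 0.16993034 -0.263357   -1.41998518] 0.0433687727483686
```

View pics/w2.png

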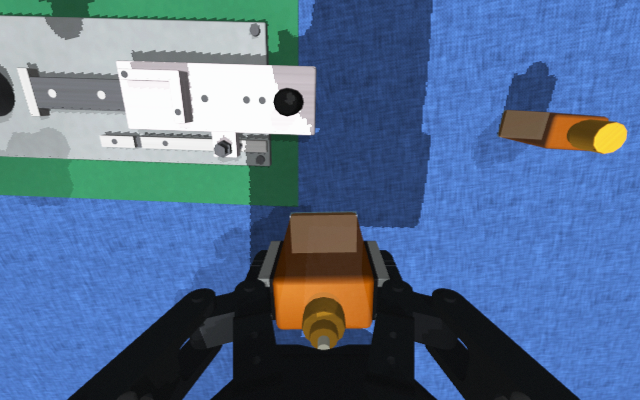

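The wrist view shows the slide: knob (288,101), plate from (118,62) to (316,134), end fence about x=185, side fence along the plate's top edge, ball housing (223,148). The arm stopped short in y, so I'm checking the joints.

```bash
python3 - <<'E'
from h import *
o=bot.get_obs(); print({k:np.round(v,3).tolist() for k,v in o.items()})
c=dict(np.load("w2.npz")); save(c,"w2c.png",(100,40,330,175),3)
print(R.from_quat(o["tool_rot"]).as_matrix().round(3).tolist())
E
```

```text
{'clock': 5.45, 'joint_pos': [-0.142, 0.124, -0.296, 1.152, 0.033, 3.141], 'joint_vel': [0.002, 0.015, 0.022, -0.007, -0.001, 0.0], 'tau': [-0.022, -31.235, 24.346, 0.094, 0.125, 0.0], 'eef_pos': [0.418, -0.05, 0.198], 'tool_rot': [0.997, -0.07, 0.001, -0.016], 'ft_force': [0.17, -0.263, -1.42], 'ft_torque': [-0.037, -0.042, 0.055], 'grasp_force': 61.458, 'grip_width': 0.043}
[[0.99, -0.14, 0.004], [-0.14, -0.99, 0.033], [-0.001, -0.033, -0.999]]
```

View pics/w2c.png

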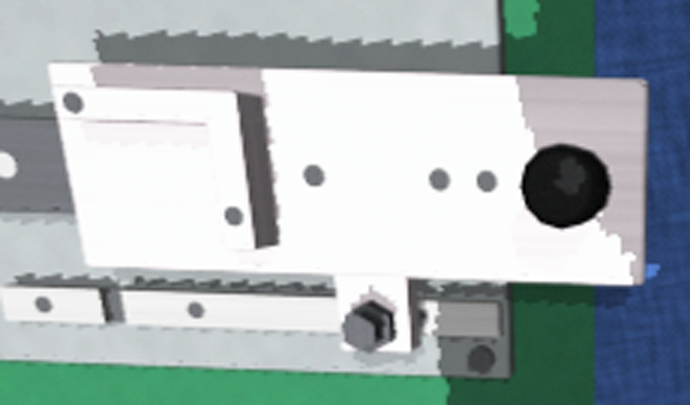

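j6 hit its limit, so I'll use the half-turn grasp. First, the slide measurement from this picture.

```bash
python3 - <<'E'
from h import *
np.set_printoptions(precision=4,suppress=True)
c=dict(np.load("w2.npz")); t=dict(np.load("t2.npz"))
f=lambda x,y,z:onz(c,(100+x/3,40+y/3),z)[:2]
A,B,C,D=f(646,80,.034),f(632,284,.034),f(50,62,.034),f(85,267,.034)
ang=lambda d:np.degrees(np.arctan2(d[1],d[0]))
print("corners",A,B,C,D,"len",*[np.linalg.norm(x)*1e3 for x in (C-A,D-B,A-B,C-D)],"ang",ang(C-A),ang(D-B),ang(A-B)+90,ang(C-D)+90)
# knob: dark mask
im=c["pixels"]; m=(im.max(2)<70).astype(np.uint8); b=np.zeros_like(m); b[80:122,265:312]=m[80:122,265:312]
k=max(cv2.findContours(b,0,1)[0],key=cv2.contourArea); (x,y),w,_=cv2.fitEllipse(k); print("knob px",x,y,w)
K=onz(c,(x,y),.078)[:2]; print("knob",K, "dist scale mm/px",np.linalg.norm(onz(c,(x+w[0]/2,y),.081)-onz(c,(x-w[0]/2,y),.081)))
print("top cam knob",onz(t,(289,232),.081)[:2])
th=np.radians((ang(C-A)+ang(D-B))/2); yv=np.array([np.cos(th),np.sin(th)]); xv=np.array([yv[1],-yv[0]])
n=K+.13*yv; print("nest from knob",n,"from plate",(C+D)/2-.035*yv)
for P,l in ((A,'A'),(B,'B'),(C,'C'),(D,'D')): print(l,(P-n)@xv,(P-n)@yv)
for q in ((80,122),(208,124),(218,240),(240,92)): P=f(*q,.052); print("fence",q,(P-n)@xv,(P-n)@yv)
P=f(75,268,.034)
for q in ((115,305),): P=f(*q,.034); print("notch?",(P-n)@xv,(P-n)@yv)
P=f(367,325,.05);print("ball",(P-n)@xv,(P-n)@yv)
E
```

```text
corners [ 0.5286 -0.0535] [ 0.469  -0.0398] [0.5601 0.1273] [0.4994 0.1392] len 183.49490781966847 181.59839559919993 61.195223061874735 61.873747940648194 ang 80.13274909366142 80.36965429248883 77.06594909666975 78.8585525040106
knob px 287.93719482421875 101.52301025390625 (26.500398635864258, 28.285587310791016)
knob [ 0.5025 -0.03  ] dist scale mm/px 0.020991941811457263
top cam knob [ 0.5059 -0.0317]
nest from knob [0.5245 0.0981] from plate [0.5238 0.0988]
A 0.029781069280798232 -0.14873529098111793
B -0.031319613222676415 -0.14533500816902833
C 0.030160424156705605 0.03475922470157695
D -0.03169504727502195 0.03626299934613098
fence (80, 122) 0.012704366287979676 0.016409912310220983
fence (208, 124) 0.013188146712045304 -0.02175398382876194
fence (218, 240) -0.019827876545896187 -0.019823137917433623
fence (240, 92) 0.02207852787860684 -0.03247147488287748
notch? -0.043966151684252316 0.028489838577319234
ball -0.0447492664168244 -0.06276230816134136
```

```bash
python3 -m pendant '[0,0,-0.01,0,0,-0.035,0.3, 0,0,-0.02,0,0,-0.07,0.3, 0,0,-0.02,0,0,-0.105,0.3, 0,0,-0.02,0,0,-0.14,0.3, 0,0,-0.02,0,0,-0.175,0.3, 0,0,-0.02,0,0,-0.21,0.3, 0,0,-0.02,0,0,-0.245,0.3, 0,0,-0.02,0,0,-0.28,0.3, 0,0,-0.02,0,0,-0.315,0.3, 0,0,-0.02,0,0,-0.35,0.3]'
```

```text
clock: 6.28
eef_pos: [0.4193, -0.0509, 0.2083]
tool_rot: [0.886, 0.464, 0.009, -0.013]
ft_force: [-0.3, 0.7, -2.7]
grip_width: 0.0433
grasp_force: 61.2
```

```bash
cat >> h.py <<'E'
def goal(x,y,z,deg):
    "shift and turn (pendant units) from the present pose to TCP x,y,z, tool down, tool x at deg"
    o=bot.get_obs(); A=R.from_quat(o["tool_rot"]); a=np.radians(deg)
    T=R.from_matrix(np.array([[np.cos(a),np.sin(a),0],[np.sin(a),-np.cos(a),0],[0,0,-1.]]))
    print("shift",(A.inv().apply(np.array([x,y,z])-o["eef_pos"])/.5).round(4),"turn",((A.inv()*T).as_rotvec()/np.pi).round(4))
E
python3 - <<'E'
from h import *
c=dict(np.load("w2.npz")); K=c["mtx"]; H=c["hand_eye"]
for uv,z in(((323,345),-.039),((325,214),.058),((358,214),.058),((291,214),.058),((275,327),-.017),((374,327),-.017)):
    d=H[:3,:3]@np.array([(uv[0]-K[0,2])/K[0,0],-(uv[1]-K[1,2])/K[1,1],-1.]); p=H[:3,3]; print(uv,(p+d*(z-p[2])/d[2]).round(4))
goal(.50,.10,.20,169.8)
E
```

```text
(323, 345) [ 0.0005 -0.0001 -0.039 ]
(325, 214) [0.0103 0.0012 0.058 ]
(358, 214) [0.0103 0.0233 0.058 ]
(291, 214) [ 0.0103 -0.0216  0.058 ]
(275, 327) [-0.0126 -0.0216 -0.017 ]
(374, 327) [-0.0127  0.0228 -0.017 ]
shift [ 0.3393 -0.039   0.0271] turn [ 0.0062 -0.0107 -0.6363]
```

```bash
python3 -m pendant '[0,0,0,0,0,-0.036,0.3, 0,0,0,0.001,-0.001,-0.072,0.3, 0,0,0,0.001,-0.002,-0.108,0.3, 0,0,0,0.002,-0.003,-0.144,0.3, 0,0,0,0.002,-0.003,-0.18,0.3, 0,0,0,0.003,-0.004,-0.216,0.3, 0,0,0,0.003,-0.004,-0.252,0.3, 0,0,0,0.003,-0.005,-0.288,0.3, 0,0,0,0.003,-0.005,-0.318,0.3, 0,0,0,0.003,-0.005,-0.318,0.3]'
python3 - <<'E'
from h import *
goal(.50,.10,.20,169.8)
E
```

```text
clock: 7.12
eef_pos: [0.4192, -0.0508, 0.2082]
tool_rot: [0.557, 0.83, 0.006, -0.008]
ft_force: [-0.5, -0.7, -1.4]
grip_width: 0.043
grasp_force: 61.2
shift [0.2175 0.2639 0.021 ] turn [ 0.0035 -0.0055 -0.3195]
```

```bash
python3 -m pendant '[0,0,0,0,-0.001,-0.036,0.3, 0,0,0,0.001,-0.001,-0.072,0.3, 0,0,0,0.001,-0.002,-0.108,0.3, 0,0,0,0.002,-0.003,-0.144,0.3, 0,0,0,0.002,-0.003,-0.18,0.3, 0.02,0.024,0,0.003,-0.004,-0.216,0.3, 0.05,0.06,0,0.003,-0.004,-0.252,0.3, 0.08,0.1,0,0.003,-0.005,-0.288,0.3, 0.12,0.145,0.01,0.0035,-0.0055,-0.3195,0.3, 0.15,0.18,0.01,0.0035,-0.0055,-0.3195,0.3]'
python3 - <<'E'
from h import *
goal(.50,.10,.20,169.8)
E
```

```text
clock: 7.95
eef_pos: [0.4745, 0.0543, 0.2043]
tool_rot: [0.089, 0.996, 0.0, -0.0]
ft_force: [-0.5, -0.4, -1.9]
grip_width: 0.0435
grasp_force: 61.5
shift [-0.0338  0.099   0.0086] turn [ 0.0002 -0.0002 -0.0003]
```

```bash
python3 - <<'E'
from h import *
goal(.5201,.1043,.10,169.8)
E
```

```text
shift [-0.072   0.1145  0.2086] turn [ 0.0002 -0.0002 -0.0003]
```

```bash
python3 -m pendant '[-0.03,0.04,0,0,0,0,0.3, -0.06,0.09,0,0,0,0,0.3, -0.072,0.114,0.01,0,0,0,0.3, -0.072,0.114,0.04,0,0,0,0.3, -0.072,0.114,0.08,0,0,0,0.3, -0.072,0.114,0.12,0,0,0,0.3, -0.072,0.114,0.16,0,0,0,0.3, -0.072,0.114,0.19,0,0,0,0.3, -0.072,0.114,0.205,0,0,0,0.3, -0.072,0.114,0.208,0,0,0,0.3]'
python3 - <<'E'
from h import *
goal(.5201,.1043,.10,169.8); print(bot.get_obs()["ft_force"])
c=cam("wrist"); np.savez("w3.npz",**c); save(c,"w3.png",(120,60,520,360),2)
E
```

```text
clock: 8.78
eef_pos: [0.5177, 0.1019, 0.0987]
tool_rot: [0.09, 0.996, -0.001, -0.002]
ft_force: [0.2, -0.4, -3.0]
grip_width: 0.0433
grasp_force: 61.6
shift [-0.0038  0.0056 -0.0025] turn [-0.0006 -0.0014 -0.001 ]
[ 0.16286067 -0.39562219 -3.01207201]
```

View pics/w3.png

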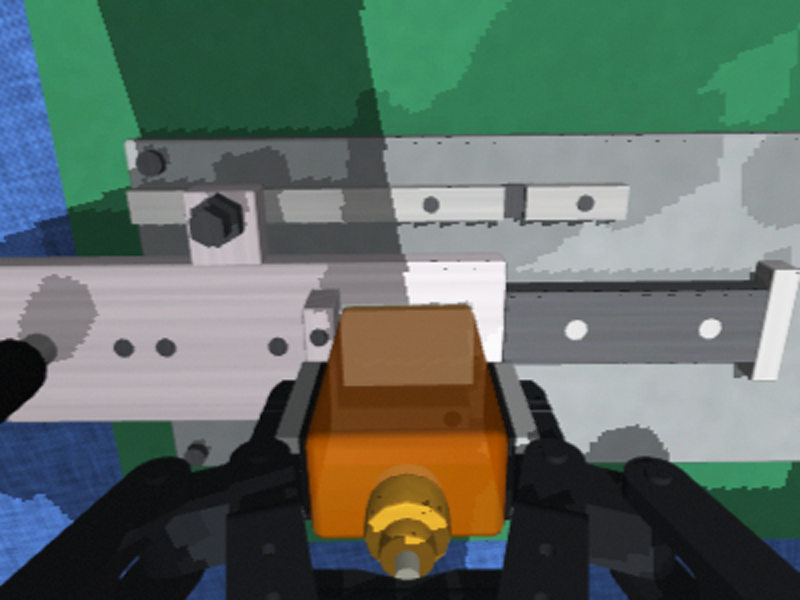

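The bottle hangs just over the plate, left bottom edge at crop x≈342, right beside the end-fence face at x≈338, plate end at x≈505. I'll put numbers on those gaps.

```bash
python3 - <<'E'
from h import *
c=dict(np.load("w3.npz")); n=np.array([.5241,.0985]); th=np.radians(79.8)
yv=np.array([np.cos(th),np.sin(th)]); xv=np.array([yv[1],-yv[0]])
for l,q,z in(("plate end -x",(506,259),.034),("plate -x edge",(100,259),.034),("fence top",(338,300),.052),("fence top mid",(338,335),.052),("bot L",(343,384),.041),("bot R",(474,384),.041),("tip",(408,565),.138),("notch L",(504,200),.034),("notch R",(526,200),.034),("bolt",(217,220),.05)):
    P=onz(c,(120+q[0]/2,60+q[1]/2),z)[:2]-n; print(l,(P@xv*1e3).round(1),(P@yv*1e3).round(1))
P=bot.get_obs()["eef_pos"][:2]-n; print("tcp",P@xv*1e3,P@yv*1e3)
E
```

```text
plate end -x -31.4 35.7
plate -x edge -31.9 -101.5
fence top -24.0 -19.3
fence top mid -12.0 -19.8
bot L 12.2 -20.4
bot R 12.4 25.6
tip -7.7 2.4
notch L -51.7 34.0
notch R -51.6 41.1
bolt -49.3 -54.9
tcp -6.194342856485229 2.456515747200291
```

```bash
python3 -m pendant '[0,0.002,0,0,0,0,0.3, 0,0.004,0,0,0,0,0.3, 0,0.004,0.002,0,0,0,0.3, 0,0.004,0.004,0,0,0,0.3, 0,0.004,0.006,0,0,0,0.3, 0,0.004,0.008,0,0,0,0.3, 0,0.004,0.009,0,0,0,0.3, 0,0.004,0.01,0,0,0,0.3, 0,0.004,0.01,0,0,0,0.3, 0,0.004,0.01,0,0,0,0.3]'
```

```text
clock: 9.67
eef_pos: [0.5194, 0.1042, 0.0957]
tool_rot: [0.09, 0.996, -0.0, -0.0]
ft_force: [0.6, 0.1, -2.5]
grip_width: 0.0433
grasp_force: 61.6
```

```bash
python3 -m pendant '[0,0,0.001,0,0,0,0.3, 0,0,0.002,0,0,0,0.3, 0,0,0.003,0,0,0,0.3, 0,0,0.004,0,0,0,0.3, 0,0,0.005,0,0,0,0.3, 0,0,0.005,0,0,0,0.3, 0,0,0.005,0,0,0,0.3, 0,0,0.005,0,0,0,0.3, 0,0,0.005,0,0,0,0.3, 0,0,0.005,0,0,0,0.3]'
python3 -m pendant '[0,0,0.0005,0,0,0,0.3, 0,0,0.001,0,0,0,0.3, 0,0,0.0015,0,0,0,0.3, 0,0,0.002,0,0,0,0.3, 0,0,0.002,0,0,0,0.3, 0,0,0.002,0,0,0,0.3, 0,0,0.002,0,0,0,0.3, 0,0,0.002,0,0,0,0.3, 0,0,0.002,0,0,0,0.3, 0,0,0.002,0,0,0,0.3]'
```

```text
clock: 10.5
eef_pos: [0.5195, 0.1043, 0.0933]
tool_rot: [0.09, 0.996, -0.0, -0.0]
ft_force: [0.5, -0.6, -2.1]
grip_width: 0.0432
grasp_force: 61.6
clock: 11.33
eef_pos: [0.5195, 0.1042, 0.0923]
tool_rot: [0.09, 0.996, -0.0, -0.0]
ft_force: [0.7, 0.1, -2.4]
grip_width: 0.0435
grasp_force: 61.6
```

```bash
python3 -m pendant '[0,0,0.0005,0,0,0,0.3, 0,0,0.001,0,0,0,0.3, 0,0,0.0015,0,0,0,0.3, 0,0,0.002,0,0,0,0.3, 0,0,0.002,0,0,0,0.3, 0,0,0.002,0,0,0,0.3, 0,0,0.002,0,0,0,0.3, 0,0,0.002,0,0,0,0.3, 0,0,0.002,0,0,0,0.3, 0,0,0.002,0,0,0,0.3]'
python3 -m pendant '[0,0,0.0005,0,0,0,0.3, 0,0,0.001,0,0,0,0.3, 0,0,0.0015,0,0,0,0.3, 0,0,0.002,0,0,0,0.3, 0,0,0.002,0,0,0,0.3, 0,0,0.002,0,0,0,0.3, 0,0,0.002,0,0,0,0.3, 0,0,0.002,0,0,0,0.3, 0,0,0.002,0,0,0,0.3, 0,0,0.002,0,0,0,0.3]'
```

```text
clock: 12.17
eef_pos: [0.5196, 0.1042, 0.0921]
tool_rot: [0.09, 0.996, 0.0, 0.0]
ft_force: [-2.1, -0.3, 6.3]
grip_width: 0.0432
grasp_force: 62.3
clock: 13.0
eef_pos: [0.5196, 0.1042, 0.092]
tool_rot: [0.09, 0.996, 0.0, 0.0]
ft_force: [-3.6, -0.8, 11.8]
grip_width: 0.0438
grasp_force: 63.0
```

```bash
python3 -m pendant '[0,0,-0.0015,0,0,0,0.3, 0,0,-0.003,0,0,0,0.3, -0.001,0,-0.003,0,0,0,0.3, -0.002,0,-0.003,0,0,0,0.3, -0.004,0,-0.003,0,0,0,0.3, -0.006,0,-0.003,0,0,0,0.3, -0.007,0,-0.003,0,0,0,0.3, -0.008,0,-0.003,0,0,0,0.3, -0.008,0,-0.003,0,0,0,0.3, -0.008,0,-0.003,0,0,0,0.3]'
python3 -m pendant '[0,-0.001,0,0,0,0,0.3, 0,-0.002,0,0,0,0,0.3, 0,-0.003,0,0,0,0,0.3, 0,-0.004,0,0,0,0,0.3, 0,-0.005,0,0,0,0,0.3, 0,-0.006,0,0,0,0,0.3, 0,-0.006,0,0,0,0,0.3, 0,-0.006,0,0,0,0,0.3, 0,-0.006,0,0,0,0,0.3, 0,-0.006,0,0,0,0,0.3]'
```

```text
clock: 13.83
eef_pos: [0.5202, 0.1041, 0.0921]
tool_rot: [0.089, 0.996, 0.0, -0.003]
ft_force: [-9.8, 1.4, 13.3]
grip_width: 0.0435
grasp_force: 63.0
clock: 14.67
eef_pos: [0.5217, 0.1016, 0.0921]
tool_rot: [0.089, 0.996, 0.001, -0.002]
ft_force: [-5.6, 2.2, 6.9]
grip_width: 0.0435
grasp_force: 62.5
```

```bash
python3 -m pendant '[0,0,-0.001,0,0,0,0.3, 0,0,-0.002,0,0,0,0.3, 0,0,-0.002,0,0,0,0.3, 0,0,-0.002,0,0,0,0.3, 0,0,-0.002,0,0,0,0.3, 0,0,-0.002,0,0,0,0.3, 0,0,-0.002,0,0,0,0.3, 0,0,-0.002,0,0,0,0.3, 0,0,-0.002,0,0,0,0.3, 0,0,-0.002,0,0,0,0.3]'
python3 - <<'E'
from h import *
goal(.5241,.0985,.092,169.8)
c=cam("wrist"); np.savez("w4.npz",**c); save(c,"w4.png",(120,60,520,360),2)
E
```

```text
clock: 15.5
eef_pos: [0.5226, 0.1004, 0.0926]
tool_rot: [0.09, 0.996, -0.0, -0.001]
ft_force: [-1.2, 0.6, -2.5]
grip_width: 0.0435
grasp_force: 61.6
shift [-0.0036 -0.0032  0.0013] turn [-0.0002 -0.0003 -0.0006]
```

View pics/w4.png

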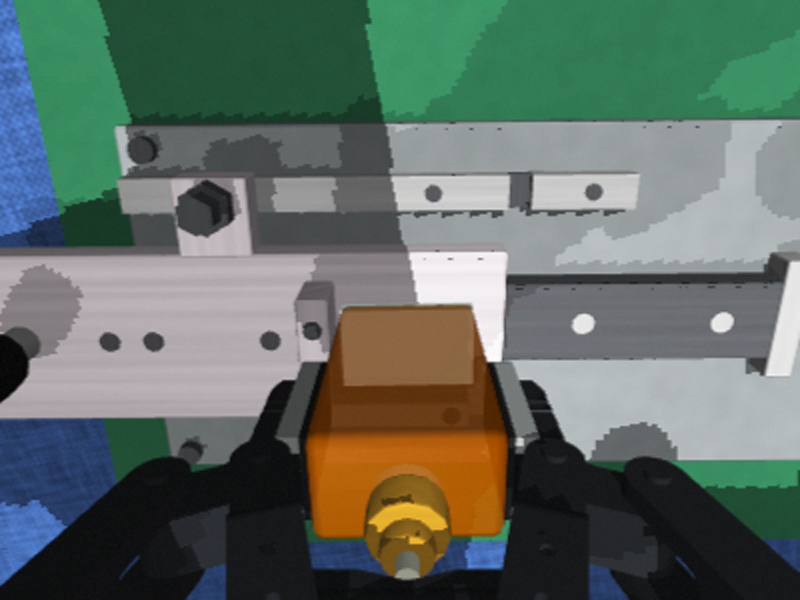

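The bottle hovers free, about 4 mm from the end fence and 2 mm from the side fence; the slide was dragged out about 2 mm, which does no harm. I'll push it into the corner.

```bash
python3 -m pendant '[0,-0.002,0,0,0,0,0.3, 0,-0.004,0,0,0,0,0.3, 0,-0.006,0,0,0,0,0.3, 0,-0.008,0,0,0,0,0.3, 0,-0.01,0,0,0,0,0.3, 0,-0.012,0,0,0,0,0.3, 0,-0.014,0,0,0,0,0.3, 0,-0.016,0,0,0,0,0.3, 0,-0.016,0,0,0,0,0.3, 0,-0.016,0,0,0,0,0.3]'
python3 -m pendant '[-0.001,0,0,0,0,0,0.3, -0.002,0,0,0,0,0,0.3, -0.003,0,0,0,0,0,0.3, -0.004,0,0,0,0,0,0.3, -0.005,0,0,0,0,0,0.3, -0.006,0,0,0,0,0,0.3, -0.006,0,0,0,0,0,0.3, -0.006,0,0,0,0,0,0.3, -0.006,0,0,0,0,0,0.3, -0.006,0,0,0,0,0,0.3]'
python3 - <<'E'
from h import *
p=bot.get_obs()["eef_pos"][:2]-np.array([.5241,.0985]); th=np.radians(79.8);yv=np.array([np.cos(th),np.sin(th)]); xv=np.array([yv[1],-yv[0]]); print(p@xv,p@yv)
c=cam("wrist"); np.savez("w5.npz",**c); save(c,"w5.png",(120,60,520,360),2)
E
```

```text
clock: 16.38
eef_pos: [0.5213, 0.0924, 0.0928]
tool_rot: [0.09, 0.996, -0.0, -0.0]
ft_force: [-2.4, 1.8, -0.6]
grip_width: 0.0434
grasp_force: 61.4
clock: 17.22
eef_pos: [0.5217, 0.0923, 0.0926]
tool_rot: [0.09, 0.996, -0.0, -0.003]
ft_force: [-7.9, 3.2, 3.7]
grip_width: 0.0432
grasp_force: 61.8
-0.0012222787176897252 -0.00655008831540613
```

View pics/w5.png

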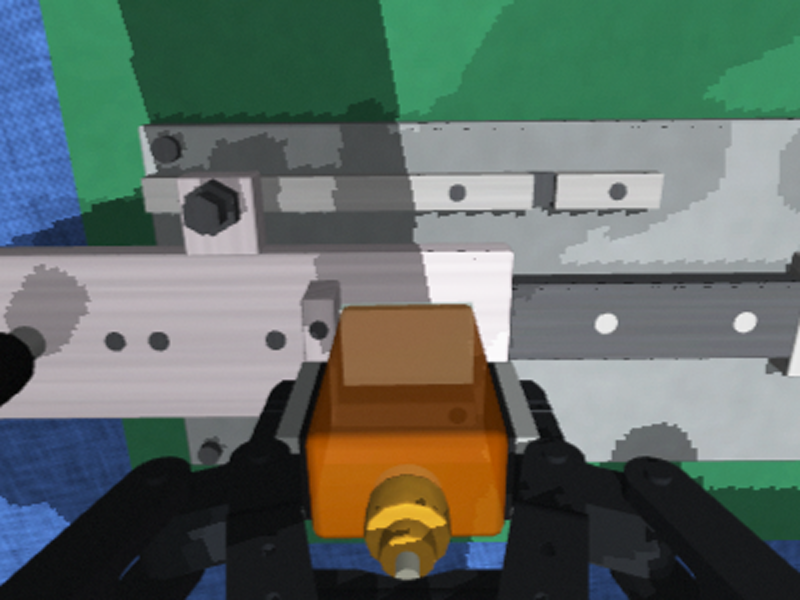

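The bottle is against both fences: the slide now follows the push in y, and the side fence resists with about 8 N (fence face crop x≈338, bottle x≈342). I'll ease off, seat and release it.

```bash
python3 -m pendant '[0.001,0,0,0,0,0,0.3, 0.002,0,0,0,0,0,0.3, 0.003,0,0,0,0,0,0.3, 0.003,0,0.001,0,0,0,0.3, 0.003,0,0.001,0,0,0,0.3, 0.003,0,0.001,0,0,0,0.3, 0.003,0,0.001,0,0,0,0.3, 0.003,0,0.001,0,0,0,0.3, 0.003,0,0.001,0,0,0,0.3, 0.003,0,0.001,0,0,0,0.3]'
python3 -m pendant '[0,0,0,0,0,0,0.5, 0,0,0,0,0,0,0.54, 0,0,0,0,0,0,0.58, 0,0,0,0,0,0,0.62, 0,0,0,0,0,0,0.66, 0,0,0,0,0,0,0.7, 0,0,0,0,0,0,0.8, 0,0,0,0,0,0,0.9, 0,0,0,0,0,0,1, 0,0,0,0,0,0,1]'
```

```text
clock: 18.1
eef_pos: [0.5215, 0.0923, 0.0921]
tool_rot: [0.09, 0.996, -0.0, -0.002]
ft_force: [-5.2, 2.3, 2.0]
grip_width: 0.0434
grasp_force: 61.7
clock: 18.93
eef_pos: [0.5229, 0.0924, 0.0923]
tool_rot: [0.09, 0.996, -0.0, -0.0]
ft_force: [1.0, 0.2, 0.3]
grip_width: 0.0855
grasp_force: 0.0
```

```bash
python3 -m pendant '[0,0,-0.01,0,0,0,1, 0,0,-0.03,0,0,0,1, 0,0,-0.07,0,0,0,1, 0,0,-0.12,0,0,0,1, 0,0,-0.17,0,0,0,1, 0,0,-0.22,0,0,0,1, 0,0,-0.25,0,0,0,1, 0.01,-0.03,-0.26,0,0,0,1, 0.03,-0.09,-0.26,0,0,0,1, 0.05,-0.14,-0.26,0,0,0,1]'
python3 -m pendant '[0,-0.01,0,0,0,0,1, 0,-0.02,0,0,0,0,1, 0,-0.02,0,0,0,0,1, 0,-0.02,0,0,0,0,1, 0,-0.02,0,0,0,0,1, 0,-0.02,0,0,0,0,1, 0,-0.02,0,0,0,0,1, 0,-0.02,0,0,0,0,1, 0,-0.02,0,0,0,0,1, 0,-0.02,0,0,0,0,1]'
cat > m.py <<'E'
from h import *
import sys
np.set_printoptions(precision=4,suppress=True)
c=cam("wrist"); np.savez(sys.argv[1],**c); im=c["pixels"]; hsv=cv2.cvtColor(im,cv2.COLOR_RGB2HSV)
th=np.radians(79.8);yv=np.array([np.cos(th),np.sin(th)]); xv=np.array([yv[1],-yv[0]])
# amber bottle: outline near expected place
m=((hsv[...,0]<25)&(hsv[...,1]>110)&(hsv[...,2]>40)).astype(np.uint8)
for k in cv2.findContours(m,0,1)[0]:
    if cv2.contourArea(k)<300: continue
    P=np.array([onz(c,p,.109)[:2] for p in k[:,0]]); ce=P.mean(0)
    r=cv2.minAreaRect((P*1000).astype(np.float32)); print("amber px",k[:,0].min(0),k[:,0].max(0),"rect@.109",np.round(r[0],1),np.round(r[1],1),round(r[2],1))
m=(im.max(2)<60).astype(np.uint8)
for k in cv2.findContours(m,0,1)[0]:
    a=cv2.contourArea(k)
    if 150<a<6000:
        (x,y),w,_=cv2.fitEllipse(k); P=onz(c,(x,y),.078)[:2]; print("dark",a,np.round((x,y),1),np.round(w,1),P)
o=bot.get_obs(); print(o["eef_pos"],o["tool_rot"])
E
python3 m.py w6.npz
```

```text
clock: 19.77
eef_pos: [0.4852, 0.0269, 0.223]
tool_rot: [0.089, 0.996, -0.0, 0.0]
ft_force: [0.2, -0.5, -0.4]
grip_width: 0.0855
grasp_force: 0.0
clock: 20.6
eef_pos: [0.4841, 0.0184, 0.2223]
tool_rot: [0.09, 0.996, -0.0, -0.0]
ft_force: [-0.7, 0.4, 0.0]
grip_width: 0.0854
grasp_force: 0.0
amber px [380 320] [417 361] rect@.109 [650.1  62.8] [35.3 53.3] 55.9
amber px [377 187] [436 240] rect@.109 [511.5  88.1] [52.6 50.9] 80.9
amber px [  3 168] [115 220] rect@.109 [ 438.2 -204. ] [ 31.2 106.9] 5.1
dark 4163.5 [ 37.9 333. ] [58.6 99.2] [ 0.5996 -0.3426]
dark 2797.5 [616.1 281.6] [53.8 77.3] [0.6466 0.3132]
dark 477.0 [274.2 208.8] [20.5 30. ] [ 0.4966 -0.0333]
dark 466.0 [551.2 190.3] [33.6 40.6] [0.5261 0.2355]
[0.4841 0.0184 0.2223] [ 0.0896  0.996  -0.0001 -0.0003]
```

```bash
python3 - <<'E'
from h import *
np.set_printoptions(precision=1,suppress=True,linewidth=200)
c=dict(np.load("w6.npz")); im=c["pixels"]; hsv=cv2.cvtColor(im,cv2.COLOR_RGB2HSV)
n=np.array([.5241,.0985]); th=np.radians(79.8);yv=np.array([np.cos(th),np.sin(th)]); xv=np.array([yv[1],-yv[0]])
f=lambda u,v,z:(lambda P:np.array([P@xv,P@yv])*1e3)(onz(c,(u,v),z)[:2]-n)
m=((hsv[...,0]<25)&(hsv[...,1]>90)&(hsv[...,2]>40))
for r in range(183,242,4):
    q=np.flatnonzero(m[r,360:450])+360
    if len(q): print(r,q[0],q[-1],"base",f(q[0],r,.034),f(q[-1]+1,r,.034),"top",f(q[0],r,.109),f(q[-1]+1,r,.109))
g=im.mean(2).astype(int)
print("col 400 rows150-190",g[150:190,400]); print("row180 cols 340-470",g[180,340:470])
print("edge scale px",f(400,170,.034),f(440,180,.034))
v=g[195:235,300:360].mean(0).astype(int); print(v)
E
```

```text
187 381 412 base [-12.2 -20.8] [-12.1  15.3] top [-35.9 -36.7] [-35.9  -9.5]
191 378 416 base [ -7.4 -23.9] [-7.3 20.3] top [-32.4 -39.1] [-32.3  -5.7]
195 378 420 base [ -2.6 -23.6] [-2.5 25.4] top [-28.7 -38.9] [-28.6  -1.9]
199 377 424 base [  2.2 -24.5] [ 2.3 30.5] top [-25.1 -39.5] [-25.   2.]
203 377 428 base [  7.1 -24.2] [ 7.2 35.6] top [-21.4 -39.3] [-21.3   5.9]
207 377 432 base [ 12.  -23.9] [12.2 40.9] top [-17.6 -39.1] [-17.5   9.8]
211 377 436 base [ 17.  -23.6] [17.2 46.1] top [-13.9 -38.8] [-13.8  13.8]
215 378 436 base [ 22.1 -22.1] [22.2 46.8] top [-10.1 -37.7] [-9.9 14.3]
219 380 436 base [ 27.2 -19.5] [27.3 47.4] top [ -6.2 -35.7] [-6.1 14.8]
223 381 435 base [ 32.3 -18. ] [32.5 46.9] top [ -2.3 -34.6] [-2.2 14.4]
227 383 435 base [ 37.5 -15.3] [37.7 47.6] top [  1.6 -32.5] [ 1.7 14.9]
231 385 434 base [ 42.8 -12.5] [42.9 47. ] top [  5.6 -30.5] [ 5.7 14.5]
235 386 434 base [ 48.1 -11. ] [48.2 47.7] top [  9.6 -29.3] [ 9.7 15. ]
239 410 417 base [53.5 18.3] [53.5 27.9] top [13.7 -7.2] [13.7  0.1]
col 400 rows150-190 [237 237 237 238 222 221 224 218 215 160  90 146
[... 242 characters left out ...]
 181 179 174 173 173 174 174 190 231 245 245 245 249 253 252 245 245 245 245 245 246 246
 246 245 246 245 246 246 245 246 246 246 246 246 246 246 246 246 246 246 246 246 246 246 246 246 246 246 246 246 246 246 246 246 246 246 246 240 171  64  64  63  63  63  63  64  63  64  63  59  61
  61  59  60  60  60  61  58  60  60  60  60  58  60  59  60  58  60  59  60  61  60  61  59  61  60  60  59  57  56  57  58  58]
edge scale px [-31.8  -1.1] [-20.2  44.7]
[162 168 169 160 159 163 167 173 188 195 198 203 206 211 226 239 228 222 220 220 221 231 235 236 237 237 236 237 238 238 239 239 239 238 236 236 237 237 237 237 237 237 236 237 237 237 237 237 238
 237 236 229 221 219 220 223 233 237 236 236]
```

The bottle is flush: bottle centre (0.3, -7.4) mm against nest (about 1, -7.5) mm from the plate edges. On to the knob.

```bash
python3 - <<'E'
from h import *
goal(.5003,-.0369,.072,169.8)
E
```

```text
shift [-0.0518 -0.1029  0.3005] turn [-0.0001 -0.0002 -0.0005]
```

```bash
python3 -m pendant '[-0.02,-0.03,0,0,0,0,1, -0.04,-0.07,0.02,0,0,0,1, -0.052,-0.1,0.05,0,0,0,1, -0.052,-0.103,0.1,0,0,0,1, -0.052,-0.103,0.15,0,0,0,1, -0.052,-0.103,0.2,0,0,0,1, -0.052,-0.103,0.25,0,0,0,1, -0.052,-0.103,0.28,0,0,0,1, -0.052,-0.103,0.295,0,0,0,1, -0.052,-0.103,0.3,0,0,0,1]'
python3 -m pendant '[0,0,0,0,0,0,1, 0,0,0,0,0,0,1, 0,0,0,0,0,0,0.8, 0,0,0,0,0,0,0.7, 0,0,0,0,0,0,0.6, 0,0,0,0,0,0,0.5, 0,0,0,0,0,0,0.4, 0,0,0,0,0,0,0.32, 0,0,0,0,0,0,0.24, 0,0,0,0,0,0,0.15]'
python3 -m pendant '[0,0,0,0,0,0,0.1, 0,0,0,0,0,0,0.1, 0,0,0,0,0,0,0.1, 0,0,0,0,0,0,0.1, 0,0,0,0,0,0,0.1, 0,0,0,0,0,0,0.1, 0,0,0,0,0,0,0.1, 0,0,0,0,0,0,0.1, 0,0,0,0,0,0,0.1, 0,0,0,0,0,0,0.1]'
python3 - <<'E'
from h import *
c=cam("wrist"); np.savez("w7.npz",**c)
p=bot.get_obs()["eef_pos"][:2]-np.array([.5241,.0985]); th=np.radians(79.8);yv=np.array([np.cos(th),np.sin(th)]); xv=np.array([yv[1],-yv[0]]); print(p@xv,p@yv)
E
```

```text
clock: 21.48
eef_pos: [0.4993, -0.0371, 0.0709]
tool_rot: [0.09, 0.996, -0.0, -0.002]
ft_force: [-0.1, 0.2, -0.4]
grip_width: 0.0854
grasp_force: 0.0
clock: 22.32
eef_pos: [0.5005, -0.0369, 0.0727]
tool_rot: [0.09, 0.996, 0.0, -0.0]
ft_force: [-1.2, 1.2, 3.4]
grip_width: 0.0202
grasp_force: 58.5
clock: 23.15
eef_pos: [0.5004, -0.0369, 0.0727]
tool_rot: [0.09, 0.996, 0.0, -0.0]
ft_force: [-2.3, 0.6, 5.6]
grip_width: 0.0203
grasp_force: 58.6
0.0006932872334157312 -0.13745932305975989
```

Knob gripped. The picture puts the notch about 99 mm ahead. I'll run in smoothly, then creep.

```bash
python3 -m pendant '[0,0.002,0,0,0,0,0.1, 0,0.008,0,0,0,0,0.1, 0,0.018,0,0,0,0,0.1, 0,0.03,0,0,0,0,0.1, 0,0.042,0,0,0,0,0.1, 0,0.054,0,0,0,0,0.1, 0,0.066,0,0,0,0,0.1, 0,0.074,0,0,0,0,0.1, 0,0.079,0,0,0,0,0.1, 0,0.08,0,0,0,0,0.1]'
python3 -m pendant '[0,0.002,0,0,0,0,0.1, 0,0.008,0,0,0,0,0.1, 0,0.018,0,0,0,0,0.1, 0,0.03,0,0,0,0,0.1, 0,0.042,0,0,0,0,0.1, 0,0.054,0,0,0,0,0.1, 0,0.064,0,0,0,0,0.1, 0,0.072,0,0,0,0,0.1, 0,0.077,0,0,0,0,0.1, 0,0.078,0,0,0,0,0.1]'
cat > y.py <<'E'
from h import *
o=bot.get_obs(); p=o["eef_pos"][:2]-np.array([.5241,.0985]); th=np.radians(79.8);yv=np.array([np.cos(th),np.sin(th)]); xv=np.array([yv[1],-yv[0]])
F=o["ft_force"][:2]; print("x,y mm",p@xv*1e3,p@yv*1e3+130,"F",F@xv,F@yv, "t",o["clock"])
E
python3 y.py; python3 - <<'E'
from h import *
c=cam("wrist"); np.savez("w8.npz",**c)
E
```

```text
clock: 24.03
eef_pos: [0.5072, 0.0019, 0.0727]
tool_rot: [0.09, 0.996, -0.001, -0.0]
ft_force: [-2.7, -2.0, 6.7]
grip_width: 0.0199
grasp_force: 58.9
clock: 24.87
eef_pos: [0.5138, 0.0403, 0.0727]
tool_rot: [0.09, 0.996, -0.001, -0.001]
ft_force: [-3.4, -2.2, 7.8]
grip_width: 0.0205
grasp_force: 59.0
x,y mm 0.15392032110335946 70.87298596654236 F -3.0070993543391205 -2.731248455153766 t 24.8667
```

```bash
python3 -m pendant '[0,0.001,0,0,0,0,0.1, 0,0.003,0,0,0,0,0.1, 0,0.006,0,0,0,0,0.1, 0,0.009,0,0,0,0,0.1, 0,0.012,0,0,0,0,0.1, 0,0.015,0,0,0,0,0.1, 0,0.018,0,0,0,0,0.1, 0,0.02,0,0,0,0,0.1, 0,0.021,0,0,0,0,0.1, 0,0.021,0,0,0,0,0.1]' >/dev/null; python3 y.py
python3 -m pendant '[0,0.0005,0,0,0,0,0.1, 0,0.001,0,0,0,0,0.1, 0,0.0015,0,0,0,0,0.1, 0,0.002,0,0,0,0,0.1, 0,0.0025,0,0,0,0,0.1, 0,0.003,0,0,0,0,0.1, 0,0.0035,0,0,0,0,0.1, 0,0.004,0,0,0,0,0.1, 0,0.004,0,0,0,0,0.1, 0,0.004,0,0,0,0,0.1]' >/dev/null; python3 y.py
```

```text
x,y mm 0.062261329932356925 81.14683129803046 F -4.1506882875283555 -1.7845407312486015 t 25.75
x,y mm 0.06317851296340875 83.085263533203 F -4.323067314377073 -1.5355569309915758 t 26.5833
```

```bash
python3 -m pendant '[0,0.0005,0,0,0,0,0.1, 0,0.001,0,0,0,0,0.1, 0,0.0015,0,0,0,0,0.1, 0,0.002,0,0,0,0,0.1, 0,0.0025,0,0,0,0,0.1, 0,0.003,0,0,0,0,0.1, 0,0.003,0,0,0,0,0.1, 0,0.003,0,0,0,0,0.1, 0,0.003,0,0,0,0,0.1, 0,0.003,0,0,0,0,0.1]' >/dev/null; python3 y.py
python3 -m pendant '[0,0.0005,0,0,0,0,0.1, 0,0.001,0,0,0,0,0.1, 0,0.0015,0,0,0,0,0.1, 0,0.002,0,0,0,0,0.1, 0,0.0025,0,0,0,0,0.1, 0,0.003,0,0,0,0,0.1, 0,0.003,0,0,0,0,0.1, 0,0.003,0,0,0,0,0.1, 0,0.003,0,0,0,0,0.1, 0,0.003,0,0,0,0,0.1]' >/dev/null; python3 y.py
```

```text
x,y mm 0.08630782771170427 84.5634477590352 F -3.520610664686251 -2.147102596218106 t 27.4167
x,y mm 0.03696535843749835 86.06948004199864 F -4.306177152049608 -2.6260622688398696 t 28.25
```

```bash
python3 -m pendant '[0,0.0005,0,0,0,0,0.1, 0,0.001,0,0,0,0,0.1, 0,0.0015,0,0,0,0,0.1, 0,0.002,0,0,0,0,0.1, 0,0.002,0,0,0,0,0.1, 0,0.002,0,0,0,0,0.1, 0,0.002,0,0,0,0,0.1, 0,0.002,0,0,0,0,0.1, 0,0.002,0,0,0,0,0.1, 0,0.002,0,0,0,0,0.1]' >/dev/null; python3 y.py
python3 - <<'E'
from h import *
t=cam("top"); s=cam("scene"); np.savez("t8.npz",**t); np.savez("s8.npz",**s)
E
```

```text
x,y mm 0.024969157682385595 87.07803497415492 F -4.334652031248643 -3.283081348852774 t 29.0833
```

```bash
python3 -m pendant '[0,0.0005,0,0,0,0,0.1, 0,0.001,0,0,0,0,0.1, 0,0.0015,0,0,0,0,0.1, 0,0.002,0,0,0,0,0.1, 0,0.002,0,0,0,0,0.1, 0,0.002,0,0,0,0,0.1, 0,0.002,0,0,0,0,0.1, 0,0.002,0,0,0,0,0.1, 0,0.002,0,0,0,0,0.1, 0,0.002,0,0,0,0,0.1]' >/dev/null; python3 y.py
python3 -m pendant '[0,0.0005,0,0,0,0,0.1, 0,0.001,0,0,0,0,0.1, 0,0.0015,0,0,0,0,0.1, 0,0.002,0,0,0,0,0.1, 0,0.002,0,0,0,0,0.1, 0,0.002,0,0,0,0,0.1, 0,0.002,0,0,0,0,0.1, 0,0.002,0,0,0,0,0.1, 0,0.002,0,0,0,0,0.1, 0,0.002,0,0,0,0,0.1]' >/dev/null; python3 y.py
```

```text
x,y mm 0.05002236184338162 88.05542500478413 F -3.4805453701099767 -1.4510490965969445 t 30.0167
x,y mm 0.040495048915097434 89.07582415689177 F -3.3326748811976863 -1.4465319744133396 t 30.85
```

```bash
python3 -m pendant '[0,0.0005,0,0,0,0,0.1, 0,0.001,0,0,0,0,0.1, 0,0.0015,0,0,0,0,0.1, 0,0.002,0,0,0,0,0.1, 0,0.002,0,0,0,0,0.1, 0,0.002,0,0,0,0,0.1, 0,0.002,0,0,0,0,0.1, 0,0.002,0,0,0,0,0.1, 0,0.002,0,0,0,0,0.1, 0,0.002,0,0,0,0,0.1]' >/dev/null; python3 y.py
```

```text
x,y mm -0.003425065458730917 90.06724101619793 F -3.9976440045502186 -1.6384474566951845 t 31.6833
```

```bash
python3 -m pendant '[0,0.0005,0,0,0,0,0.1, 0,0.001,0,0,0,0,0.1, 0,0.0015,0,0,0,0,0.1, 0,0.002,0,0,0,0,0.1, 0,0.002,0,0,0,0,0.1, 0,0.002,0,0,0,0,0.1, 0,0.002,0,0,0,0,0.1, 0,0.002,0,0,0,0,0.1, 0,0.002,0,0,0,0,0.1, 0,0.002,0,0,0,0,0.1]' >/dev/null; python3 y.py
```

```text
x,y mm 0.01041212553290498 91.11024184507826 F -4.163663479143463 -2.1764717661980537 t 32.5167
```

```bash
python3 -m pendant '[0,0.0005,0,0,0,0,0.1, 0,0.001,0,0,0,0,0.1, 0,0.0015,0,0,0,0,0.1, 0,0.002,0,0,0,0,0.1, 0,0.002,0,0,0,0,0.1, 0,0.002,0,0,0,0,0.1, 0,0.002,0,0,0,0,0.1, 0,0.002,0,0,0,0,0.1, 0,0.002,0,0,0,0,0.1, 0,0.002,0,0,0,0,0.1]' >/dev/null; python3 y.py
```

```text
x,y mm 0.037923684131125214 92.0699674680861 F -4.0314872960085895 -2.30447175860434 t 33.35
```

No pull yet. Triangulating the ball and the notch gap across my two pictures gives the strip at z≈13 mm and the notch about 100 mm from the start, so around 8 mm are left. I'll keep creeping.

```bash
python3 -m pendant '[0,0.0005,0,0,0,0,0.1, 0,0.001,0,0,0,0,0.1, 0,0.0015,0,0,0,0,0.1, 0,0.002,0,0,0,0,0.1, 0,0.0025,0,0,0,0,0.1, 0,0.003,0,0,0,0,0.1, 0,0.003,0,0,0,0,0.1, 0,0.003,0,0,0,0,0.1, 0,0.003,0,0,0,0,0.1, 0,0.003,0,0,0,0,0.1]' >/dev/null; python3 y.py
```

```text
x,y mm 0.00391492426235994 93.57700504395727 F -3.698355671668398 -1.6834768413716983 t 34.1833
```

```bash
python3 -m pendant '[0,0.0005,0,0,0,0,0.1, 0,0.001,0,0,0,0,0.1, 0,0.0015,0,0,0,0,0.1, 0,0.002,0,0,0,0,0.1, 0,0.0025,0,0,0,0,0.1, 0,0.003,0,0,0,0,0.1, 0,0.003,0,0,0,0,0.1, 0,0.003,0,0,0,0,0.1, 0,0.003,0,0,0,0,0.1, 0,0.003,0,0,0,0,0.1]' >/dev/null; python3 y.py
```

```text
x,y mm -0.02508825815280341 95.08579664855752 F -3.688642244543514 -1.5936610188136042 t 35.0167
```

```bash
python3 -m pendant '[0,0.0005,0,0,0,0,0.1, 0,0.001,0,0,0,0,0.1, 0,0.0015,0,0,0,0,0.1, 0,0.002,0,0,0,0,0.1, 0,0.0025,0,0,0,0,0.1, 0,0.0025,0,0,0,0,0.1, 0,0.0025,0,0,0,0,0.1, 0,0.0025,0,0,0,0,0.1, 0,0.0025,0,0,0,0,0.1, 0,0.0025,0,0,0,0,0.1]' >/dev/null; python3 y.py
```

```text
x,y mm -0.03893515854324373 96.56718131069584 F -3.410096889815455 -0.9161309924172079 t 35.85
```

```bash
python3 -m pendant '[0,0.0005,0,0,0,0,0.1, 0,0.001,0,0,0,0,0.1, 0,0.0015,0,0,0,0,0.1, 0,0.002,0,0,0,0,0.1, 0,0.002,0,0,0,0,0.1, 0,0.002,0,0,0,0,0.1, 0,0.002,0,0,0,0,0.1, 0,0.002,0,0,0,0,0.1, 0,0.002,0,0,0,0,0.1, 0,0.002,0,0,0,0,0.1]' >/dev/null; python3 y.py
```

```text
x,y mm -0.030190868924427624 97.92059154926997 F -3.680065792252166 -0.42754966332598204 t 36.6833
```

```bash
python3 -m pendant '[0,0.0005,0,0,0,0,0.1, 0,0.001,0,0,0,0,0.1, 0,0.0015,0,0,0,0,0.1, 0,0.002,0,0,0,0,0.1, 0,0.002,0,0,0,0,0.1, 0,0.002,0,0,0,0,0.1, 0,0.002,0,0,0,0,0.1, 0,0.002,0,0,0,0,0.1, 0,0.002,0,0,0,0,0.1, 0,0.002,0,0,0,0,0.1]' >/dev/null; python3 y.py
```

```text
x,y mm 0.000857377719958245 99.66752601291968 F -4.613889118777563 3.6451362361883706 t 37.5167
```

The click: force flips to +3.6 N and the slide jumps forward. A little further to find the centre.

```bash
python3 -m pendant '[0,0.0005,0,0,0,0,0.1, 0,0.001,0,0,0,0,0.1, 0,0.0015,0,0,0,0,0.1, 0,0.002,0,0,0,0,0.1, 0,0.002,0,0,0,0,0.1, 0,0.002,0,0,0,0,0.1, 0,0.002,0,0,0,0,0.1, 0,0.002,0,0,0,0,0.1, 0,0.002,0,0,0,0,0.1, 0,0.002,0,0,0,0,0.1]' >/dev/null; python3 y.py
```

```text
x,y mm -0.06810596524149651 100.48932621813469 F -4.134959076467586 2.7050798145846207 t 38.35
```

```bash
python3 -m pendant '[0,0.0005,0,0,0,0,0.1, 0,0.001,0,0,0,0,0.1, 0,0.001,0,0,0,0,0.1, 0,0.001,0,0,0,0,0.1, 0,0.001,0,0,0,0,0.1, 0,0.001,0,0,0,0,0.1, 0,0.001,0,0,0,0,0.1, 0,0.001,0,0,0,0,0.1, 0,0.001,0,0,0,0,0.1, 0,0.001,0,0,0,0,0.1]' >/dev/null; python3 y.py
```

```text
x,y mm -0.04092584689648866 100.67618619518996 F -3.5992758338238033 0.755226056035434 t 39.1833
```

```bash
python3 -m pendant '[0,0.0005,0,0,0,0,0.1, 0,0.001,0,0,0,0,0.1, 0,0.001,0,0,0,0,0.1, 0,0.001,0,0,0,0,0.1, 0,0.001,0,0,0,0,0.1, 0,0.001,0,0,0,0,0.1, 0,0.001,0,0,0,0,0.1, 0,0.001,0,0,0,0,0.1, 0,0.001,0,0,0,0,0.1, 0,0.001,0,0,0,0,0.1]' >/dev/null; python3 y.py
```

```text
x,y mm -0.06512587144076404 100.81135104213321 F -4.769286072174039 -1.0898830529089838 t 40.0167
```

```bash
python3 -m pendant '[0,0.0005,0,0,0,0,0.1, 0,0.001,0,0,0,0,0.1, 0,0.001,0,0,0,0,0.1, 0,0.001,0,0,0,0,0.1, 0,0.001,0,0,0,0,0.1, 0,0.001,0,0,0,0,0.1, 0,0.001,0,0,0,0,0.1, 0,0.001,0,0,0,0,0.1, 0,0.001,0,0,0,0,0.1, 0,0.001,0,0,0,0,0.1]' >/dev/null; python3 y.py
```

```text
x,y mm -0.05674123746117043 100.96230170679985 F -4.301426674612766 -0.769885281772088 t 40.85
```

The slide is now held stiffly (about 0.15 mm per 0.5 mm commanded), with force near zero, so the ball sits in the notch. A numeric check of the bottle before handing in.

```bash
python3 - <<'E'
from h import *
np.set_printoptions(precision=1,suppress=True,linewidth=200)
c=cam("wrist"); im=c["pixels"]; hsv=cv2.cvtColor(im,cv2.COLOR_RGB2HSV)
n=np.array([.5241,.0985]); th=np.radians(79.8);yv=np.array([np.cos(th),np.sin(th)]); xv=np.array([yv[1],-yv[0]]); n=n+.101*yv
f=lambda u,v,z:(lambda P:np.array([P@xv,P@yv])*1e3)(onz(c,(u,v),z)[:2]-n)
m=((hsv[...,0]<25)&(hsv[...,1]>90)&(hsv[...,2]>40)).astype(np.uint8)
for k in cv2.findContours(m,0,1)[0]:
    if cv2.contourArea(k)>300: print(k[:,0].min(0),k[:,0].max(0),cv2.contourArea(k))
e=proj(c,np.r_[n,.034]); print("nest px",e,"corner base -x+y",proj(c,np.r_[n-.014*xv+.022*yv,.034]),"top -x,-y/+y; +x,-y",*[proj(c,np.r_[n+a*xv+b*yv,.109]) for a,b in((-.014,-.022),(-.014,.022),(.014,-.022))],"base -x-y",proj(c,np.r_[n-.014*xv-.022*yv,.034]))
o=bot.get_obs(); print(o["grasp_force"],o["joint_vel"].round(3)); 
E
python3 y.py
```

```text
[513 221] [639 362] 12185.5
nest px [534.6 240. ] corner base -x+y [576.9 219.1] top -x,-y/+y; +x,-y [631.1 306.3] [756.9 306.1] [605.6 366.1] base -x-y [503.4 219.2]
59.05102183576673 [ 0. -0.  0. -0.  0. -0.]
x,y mm -0.057983004942697314 100.97373374201418 F -3.7266906286252626 -1.5926587893923676 t 40.9
```

```bash
python3 -c "
from workcell import bot
print(bot.job_done())"
```

```text
the job is handed in; nothing more can be done
None
```

I handed the job in with the bottle upright in the fence corner, under the crimp head. The ball has clicked into the notch and the gripper is still holding the knob with about 59 N; the hand-in gave back no verdict, so whether it passed is unknown.

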